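# Sort hex nuts into the trough of a counting tray and shut its cover

### The arm

A 6-joint arm with a two-finger parallel gripper is mounted at the origin on a cart in front of the work surface, level with it; the furniture and walls round the work are solid. World frame = base frame: x ahead of the robot, y to its left, z up, the work surface at z = 0. Lengths are in m, angles in rad, forces in N, time in s.
With the tool pointing down it reaches from about 0.35 to 0.875 m from the base axis. Payload 4.2 kg.
Tool frame: the origin (TCP) lies at the very end of the fingers, on their centre line; the grasp point (between the pads) lies 19 mm behind it; z points along the fingers, y is the line along which they close (so a half turn about z gives the same grasp; the last joint's range is limited). The gripper opens to 85 mm and grips with 20 to 120 N. Pads are 22 mm wide; open, the fingers measure 114 mm over their backs; the gripper's body (76 mm by 85 mm) begins 54 mm behind the grasp point. The pads swing forward as they close: fully open they stand 13 mm farther back than shut.
Start: joints at [1.522, 0.385, 0.008, 0, -1.194, -0.259], TCP at [0.189, 0.596, 0.201] pointing down, gripper open.
Joint ranges: [-3.14, 3.14], [-1.21, 2.06], [-1.07, 1.41], [-3.16, 2.05], [-2.99, -0.16], [-3.1, 3.1]. Speed limits (rad/s): [2.79, 2.79, 3.14, 3.14, 3.14, 3.14].

### API

Orientations are given as a 3x3 rotation matrix whose columns are the frame's x, y, z axes.
In Python, from cell import readout, optics, job gives the robot as it stands.
- The arm moves only by the shell command python3 -m jog 'ROWS' [OPENING] [FORCE]. ROWS is JSON, a list of rows, each an object of numbers: "x", "y", "z": the shift along the world's x, y, z as a fraction of full scale; "wx", "wy", "wz": the turn, a rotation vector about the world's x, y, z as a fraction of full scale. In form: [{"x": .., "y": .., "z": .., "wx": .., "wy": .., "wz": ..}, ...]. A call has 1 to 20 rows; each row is the pose to reach, as a shift and turn from the pose commanded when the call began; what a row does not reach only later rows make up. Full scale, the value 1, is 0.2 m for a shift and 45 degrees for a turn. A row lasts 1/12 s, in which the tool goes at most 41.7 mm and 7.16 degrees, less where a joint would pass 70% of its speed; a pose out of reach is approached as far as the arm can. A call with a number of a shift or a turn outside -1 to 1 is refused whole. A call with a gripper value outside its range is refused whole. OPENING is the opening, from 0 (shut) to 1 (fully open), set as the call begins (- or left out, the last holds). The fingers move at their own pace and stop on an object; FORCE is the grip in N (left out, the last holds). Time passes only in rows, so rows that repeat a pose let the fingers close. It gives the time, the measured TCP pose, the force, the opening and the grip force at its end, in the units of the state.
- readout.observe(): the state, without advancing time (a new reading comes with each control period).
- optics.grab_frame(name): name is "scene" or "top" or "wrist"; returns a dict with "pixels" (400x640x3 uint8, red, green, blue), "depth" (400x640 float32, m along the optical axis (not along the pixel's ray), 0 where there is no reading), "intrinsics" (3x3 intrinsics, pixels), "k1" (the pictures are not rectified: a ray, as slopes to the right and down, at radius r is drawn at 1 + k1 r^2 times it, then the intrinsics apply), "rvec" (rotation vector, rad) and "tvec" (3), from world to camera coordinates, as OpenCV has them. Camera axes: x right, y down, z forward; pixel columns grow to the right and rows downward; lengths in m; the calibration is good to about 2 mm. A picture is of the moment at which its call begins.
- job.sign_off(): hands the job in; it is judged then, once.
The state is a dict: "t": time; "joints": joint angles; "dq": joint speeds; "joint_efforts": joint torques, N m; "tcp_pos": TCP position; "orientation": TCP orientation; "contact_force": force on the tool from outside, world axes, zero at the start; "ft_torque": the same for the moment, N m; "finger_gap": opening from 0.0 (shut) to 1.0 (fully open); "finger_force": force on a finger pad.
Only numpy, scipy, OpenCV 4.12 (cv2) and the standard library are available. Lean on these libraries where they do the work, as an engineer would, in place of code of your own. Each camera call takes 0.05 s, during which the arm holds its last target. There are 200 camera calls.

### The job

Three hex nuts and two round knurled thumb nuts lie mixed on the deck of the white counting tray. With the closed fingertips sweep just the three hex nuts across the deck and over its open left edge into the trough, leaving the two round ones lying where they are, and when all three are in, push the trough's hinged cover over until it is fully shut. Nothing is to be picked up, and the other things on the bench stay where they are.

Things in the scene. Friction and masses are not known exactly. Their poses are not given: they have to be found in the camera images.
- tray: white plastic counting tray, 220 x 188 mm, fixed (cannot slide). Origin: centre of its footprint on the worktop; x along its length, away from the robot, y left, towards the trough, z up; turned by up to 0.3 rad. Deck: top 26 mm above the worktop, x -106 to 106, y -92 to 48 mm, with 10 mm high rims at both x ends and on the right; its left edge is open. The five nuts lie at y -38 to 24 mm, 34 mm or more apart in x.
- deck_edge (a point): middle of the deck's open left edge (tray x 0, y 48 mm, z 26 mm), axes as the tray's. Here the deck drops 22 mm into the trough, a channel along the tray's whole length, 38 mm wide (tray y 48 to 86 mm), its floor 4 mm above the worktop; a small pouring lip sticks out at its end nearest the robot. A nut pushed straight along +y until its centre is past the edge tips in.
- cover (a joint): angle (rad) of the trough's grey hinged cover, 218 mm long, 43 mm from hinge to free edge (47 at the middle tab), 2.4 mm thick. Hinge along the tray's x at tray y 89 mm, 30.5 mm above the worktop. 0: shut, flat over the trough; 1.57: upright; more leans outwards (left), stop 1.95. Starts at 1.35 to 1.85. A little stiff (under 1 N): stays where it is left, so push it all the way down.
- cover_edge (a point): middle of the cover's free edge (43 mm from the hinge), on the face that is its top when shut and faces outwards, to the left, when it stands open
- nut_a_mid (a point): steel hex nut lying flat on the tray's deck, 17 mm across flats, 19.6 mm across corners, 8 mm high, with a 10 mm hole; this point is its centre, half-way up (4 mm above its underside); any yaw. One of the three to be swept into the trough.
- nut_b_mid (a point): steel hex nut lying flat on the tray's deck, 17 mm across flats, 19.6 mm across corners, 8 mm high, with a 10 mm hole; this point is its centre, half-way up (4 mm above its underside); any yaw. One of the three to be swept into the trough.
- nut_c_mid (a point): steel hex nut lying flat on the tray's deck, 17 mm across flats, 19.6 mm across corners, 8 mm high, with a 10 mm hole; this point is its centre, half-way up (4 mm above its underside); any yaw. One of the three to be swept into the trough.
- round_a: round steel thumb nut with a knurled rim and a narrower collar on top, 24 mm across, 14 mm high, on the tray's deck; origin at the centre of its underside, z up. To be left where it lies.
- round_b: round steel thumb nut with a knurled rim and a narrower collar on top, 24 mm across, 14 mm high, on the tray's deck; origin at the centre of its underside, z up. To be left where it lies.
- screwdriver: screwdriver with an orange handle, 141 mm long, 18 mm thick, lying right of the tray; origin at its middle. Bystander.
- forceps: fine steel forceps, 115 mm long, 8 mm high, lying beyond the screwdriver on the right; origin at its middle. Bystander.
- canister: screw-top plastic canister, 38 mm across, 57 mm tall, standing beyond the tray's far rim; origin at the centre of its underside. Bystander.

How it is judged:
On the way, in this order (a step that is already met when the one before it is completed fails the run):
1. all three hex nuts lie in the trough while its cover is still open (y of nut_a_mid in the frame of tray between 0.048 and 0.087 m and x of nut_a_mid in the frame of tray between -0.107 and 0.107 m and z of each of nut_a_mid, nut_b_mid, nut_c_mid in the frame of tray below 0.02 m and y of nut_b_mid in the frame of tray between 0.048 and 0.087 m and x of nut_b_mid in the frame of tray between -0.107 and 0.107 m and y of nut_c_mid in the frame of tray between 0.048 and 0.087 m and x of nut_c_mid in the frame of tray between -0.107 and 0.107 m and value of joint cover above 0.6 rad), for 0.2 s.
2. the cover is shut over them (y of nut_a_mid in the frame of tray between 0.048 and 0.087 m and x of nut_a_mid in the frame of tray between -0.107 and 0.107 m and z of each of nut_a_mid, nut_b_mid, nut_c_mid in the frame of tray below 0.02 m and y of nut_b_mid in the frame of tray between 0.048 and 0.087 m and x of nut_b_mid in the frame of tray between -0.107 and 0.107 m and y of nut_c_mid in the frame of tray between 0.048 and 0.087 m and x of nut_c_mid in the frame of tray between -0.107 and 0.107 m and value of joint cover below 0.07 rad), for 0.2 s.
At the end, for the whole second after the job is handed in: All three hex nuts rest in the trough (centres between the deck's edge and the outer wall and at least 6 mm below the deck's top), the cover is shut to within 0.07 rad, both round nuts lie within 20 mm and the screwdriver, forceps and canister within 30 mm of where they started (all of step 2 and linear speed of each of nut_a, nut_b, nut_c below 0.03 m/s and distance of each of round_a, round_b from where it was at the start of the episode below 0.02 m and distance of each of screwdriver, canister, forceps from where it was at the start of the episode below 0.03 m); the robot touches nothing.
It fails at once if a hex nut was lifted off the deck (z of any of nut_a_mid, nut_b_mid, nut_c_mid in the frame of tray above 0.046 m).
It fails at once if a round thumb nut was moved by more than 20 mm (distance of any of round_a, round_b from where it was at the start of the episode above 0.02 m).
It fails at once if a bystander was moved by more than 30 mm (distance of any of screwdriver, canister, forceps from where it was at the start of the episode above 0.03 m).
It also fails if it takes over 51 s, if anything falls off the work surface, if the arm or the gripper's body presses on something with over 40 N, if the wrist force passes 120 N, or if a joint passes its speed limit or range.

## Working session

There is one attempt and no reset: what is moved stays moved. The work goes in short steps, Python scripts to look and compute and a shell command to move; the robot and the scene stay as the last step left them, time stands still between calls to the robot, and variables do not carry over. Pictures are saved under pics/ and viewed, at most 12 in all, crops included, and the job is handed in when it is done.

```bash
mkdir -p pics
cat > h.py <<'E'
import numpy as np, cv2
from cell import readout, optics, job
def pix2plane(f,uv,z):
    K=f["intrinsics"];k1=float(f["k1"]);R=cv2.Rodrigues(np.array(f["rvec"],float))[0];t=np.array(f["tvec"],float).ravel()
    uv=np.atleast_2d(np.array(uv,float))
    n=cv2.undistortPoints(uv[:,None],np.array(K,float),np.array([k1,0,0,0.]))[:,0]
    d=np.c_[n,np.ones(len(n))]@R; c=-R.T@t
    return c+d*((z-c[2])/d[:,2])[:,None]
E
python3 - <<'E'
from h import *
s=readout.observe();print(s)
for n in("top","scene"):
    f=optics.grab_frame(n);np.save(n,f,allow_pickle=True)
    cv2.imwrite(f"pics/{n}0.png",f["pixels"][...,::-1])
    R=cv2.Rodrigues(np.array(f["rvec"],float))[0];print(n,-R.T@np.array(f["tvec"]).ravel(),f["k1"],f["intrinsics"])
E
```

```text
{'t': 0.0, 'joints': array([ 1.52162949e+00,  3.85554809e-01,  6.62456614e-03, -5.24169150e-04,
       -1.19398683e+00, -2.58610255e-01]), 'dq': array([ 2.87216722e-04,  2.00051941e-03,  2.67416490e-04, -2.35738574e-05,
        1.12242690e-03, -3.50659523e-03]), 'joint_efforts': array([-5.13113100e-04, -3.92286336e+01,  1.88401937e+01,  4.18623403e+00,
       -4.68639715e-03, -6.65829951e-07]), 'tcp_pos': array([0.18911199, 0.59501944, 0.19971848]), 'orientation': array([[ 9.52950751e-01, -3.03124590e-01, -5.91032085e-04],
       [-3.03125158e-01, -9.52948452e-01, -2.09417906e-03],
       [ 7.15740588e-05,  2.17480620e-03, -9.99997633e-01]]), 'contact_force': array([ 0.31738613, -0.17744072, -0.53827697]), 'ft_torque': array([0.04362474, 0.01900617, 0.07067022]), 'finger_force': 0.0, 'finger_gap': 0.9984476582530455}
top [ 0.4151429  -0.06822144  0.90324277] -0.09418584205166912 [[437.95683781   0.         314.14784279]
 [  0.         437.95683781 193.31308292]
 [  0.           0.           1.        ]]
scene [-0.07119246  0.39439192  0.55503999] 0.014649418342529835 [[475.48332068   0.         318.38687347]
 [  0.         475.48332068 203.70669175]
 [  0.           0.           1.        ]]
```

View pics/top0.png

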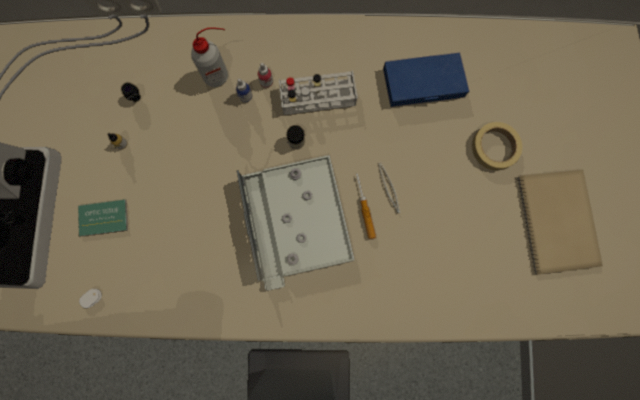

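View pics/scene0.png

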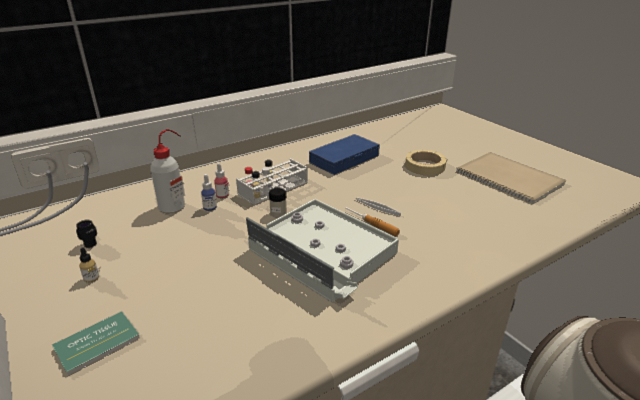

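The top picture shows the tray at about (240–352, 158–285), with nuts near (295,174), (307,196), (287,218), (301,238) and (293,258). In the scene picture, the two end nuts look taller, so they are probably the round ones. I'll zoom in to check.

Run:
```python
from h import *
t=np.load("top.npy",allow_pickle=True).item();s=np.load("scene.npy",allow_pickle=True).item()
a=cv2.resize(t["pixels"][150:296,232:360],None,fx=3.1,fy=3.1,interpolation=cv2.INTER_CUBIC)
b=cv2.resize(s["pixels"][195:300,242:402],None,fx=2.5,fy=2.5,interpolation=cv2.INTER_CUBIC)
b=cv2.copyMakeBorder(b,0,max(0,a.shape[0]-b.shape[0]),0,0,cv2.BORDER_CONSTANT)
cv2.imwrite("pics/crop.png",np.hstack([a,b])[...,::-1])
# nuts: dark blobs in top inside deck; white mask deck
g=cv2.cvtColor(t["pixels"],cv2.COLOR_RGB2GRAY);hsv=cv2.cvtColor(t["pixels"],cv2.COLOR_RGB2HSV)
for u,v in [(295,174),(307,196),(287,218),(301,238),(293,258),(320,220),(315,180),(258,230),(330,260)]:
    print((u,v),t["pixels"][v,u],t["depth"][v,u])
w=((hsv[...,1]<45)&(hsv[...,2]>125)).astype(np.uint8)
w[:, :225]=0;w[:,365:]=0;w[:150]=0;w[300:]=0
w=cv2.morphologyEx(w,cv2.MORPH_OPEN,np.ones((3,3)))
cv2.imwrite("pics/mask.png",cv2.resize(w[150:300,225:365]*255,None,fx=4,fy=4,interpolation=0))
```

```text
(295, 174) [87 84 74] 0.90432304
(307, 196) [124 120 107] 0.89292204
(287, 218) [115 114  99] 0.88462263
(301, 238) [132 131 115] 0.8772669
(293, 258) [89 87 74] 0.8696132
(320, 220) [148 147 130] 0.88269454
(315, 180) [148 147 130] 0.90044767
(258, 230) [125 123 109] 0.89894336
(330, 260) [149 148 130] 0.86828375
```

View pics/crop.png

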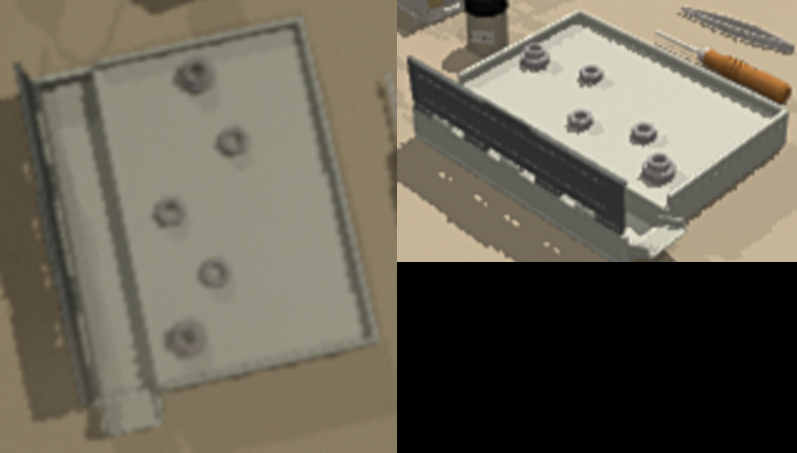

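View pics/mask.png

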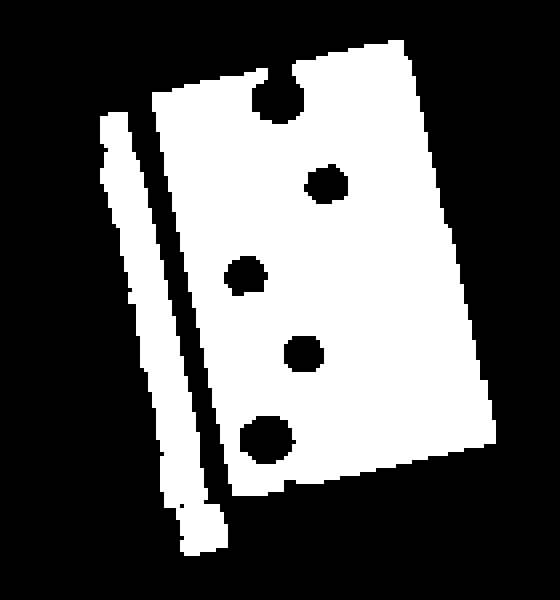

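Crop: the two collared, larger nuts are the outer ones, at top pixels (295,174) and (293,258). The three middle ones are plain hex nuts. In the mask the deck is cleanly separated, with its open edge running from about (263,174) to (283,273). Next I'll compute the tray pose and nut positions.

```bash
cat > meas.py <<'E'
from h import *
t=np.load("top.npy",allow_pickle=True).item()
hsv=cv2.cvtColor(t["pixels"],cv2.COLOR_RGB2HSV)
w=((hsv[...,1]<45)&(hsv[...,2]>125)).astype(np.uint8)
w[:, :225]=0;w[:,365:]=0;w[:150]=0;w[300:]=0
w=cv2.morphologyEx(w,cv2.MORPH_OPEN,np.ones((3,3)))
cs,_=cv2.findContours(w,cv2.RETR_EXTERNAL,cv2.CHAIN_APPROX_NONE)
d=max(cs,key=cv2.contourArea);h=cv2.convexHull(d)
P=pix2plane(t,h[:,0],0.026)[:,:2]
c,sz,ang=cv2.minAreaRect((P*1000).astype(np.float32));print("rect",c,sz,ang);print(cv2.boxPoints((c,sz,ang)))
dp=d[:,0]; m=(dp[:,0]<293)&(dp[:,1]>180)&(dp[:,1]<268)
L=pix2plane(t,dp[m],0.026)[:,:2]; L=L[L[:,1]>np.median(L[:,1])-0.02]
vx,vy,x0,y0=cv2.fitLine((L*1000).astype(np.float32),cv2.DIST_HUBER,0,.01,.01).ravel()
if vx<0: vx,vy=-vx,-vy
yaw=np.arctan2(vy,vx);print("edge",yaw,x0,y0)
ex=np.array([vx,vy]);ey=np.array([-vy,vx])
# origin: edge line at y=48; x from rect centre
c=np.array(c);o=np.array([x0,y0])-ey*48;o=o+ex*((c-o)@ex);print("tray",o,"rect ctr in tray y",(c-o)@ey)
np.save("tray",np.r_[o,yaw])
hole=(1-w);n,lab,st,ce=cv2.connectedComponentsWithStats(hole)
g=255-cv2.cvtColor(t["pixels"],cv2.COLOR_RGB2GRAY)
for (u,v,hh) in [(295,175,7),(306.5,196,4),(286.5,219,4),(301,238,4),(291.5,259.5,7)]:
    yy,xx=np.mgrid[-8:9,-8:9];yy=yy+int(v);xx=xx+int(u)
    mm=(w[yy,xx]==0)&((xx-u)**2+(yy-v)**2<64)
    q=np.array([xx[mm].mean(),yy[mm].mean()]);p=pix2plane(t,q,0.026+hh/1000)[0]*1000
    print(q,p.round(1),"tray",((p[:2]-o)@ex).round(1),((p[:2]-o)@ey).round(1),mm.sum())
for l,a,b,zz in(("free y",89,0,0),):pass
E
python3 meas.py
python3 - <<'E'
from h import *
t=np.load("top.npy",allow_pickle=True).item();o=np.load("tray.npy");
K=t["intrinsics"];R=cv2.Rodrigues(np.array(t["rvec"],float))[0]
v,u=np.mgrid[160:290,230:275];d=t["depth"][160:290,230:275].ravel()
uv=np.c_[u.ravel(),v.ravel()].astype(float)
n=cv2.undistortPoints(uv[:,None],K,np.array([t["k1"],0,0,0.]))[:,0]
X=((np.c_[n,np.ones(len(n))]*d[:,None])-np.array(t["tvec"]).ravel())@R*1000
ex=np.array([np.cos(o[2]),np.sin(o[2])]);ey=np.array([-ex[1],ex[0]])
q=np.c_[(X[:,:2]-o[:2])@ex,(X[:,:2]-o[:2])@ey,X[:,2]]
m=(d>0)&(q[:,2]>40)&(q[:,1]>60);print(m.sum());print(q[m][np.argsort(-q[m][:,2])][::12][:15].round(1))
E
```

```text
rect (544.9719848632812, -40.414024353027344) (213.13172912597656, 135.21031188964844) 13.067866325378418
[[ 425.87997      1.3452759]
 [ 456.45175   -130.36348  ]
 [ 664.06396    -82.173325 ]
 [ 633.4922      49.53543  ]]
edge 0.2277584 532.7823 25.116047
tray [540.77443996 -22.30399409] rect ctr in tray y -18.590120390328604
[294.15789474 174.09022556] [629.5 -17.8  33. ] tray 87.5 -15.6 133
[306.28395062 195.75308642] [585.1 -43.   30. ] tray 38.5 -30.2 81
[285.9382716  218.50617284] [538.2  -2.6  30. ] tray 1.9 19.8 81
[300.44155844 238.02597403] [499.1 -32.3  30. ] tray -42.9 -0.3 77
[291.21875   259.3984375] [456.4 -14.8  33. ] tray -80.5 26.3 128
502
[[-21.2  94.1  81.8]
 [-17.1  93.7  79.3]
 [ 18.6  94.8  78.3]
 [ 19.8  90.8  77.2]
 [-71.   93.1  76.7]
 [-44.8  89.9  76.3]
 [ 14.3  92.   76.1]
 [ 76.2  90.1  75.8]
 [ 66.5  92.   75.5]
 [-84.9  90.3  75.4]
 [-48.4  90.8  75.2]
 [ 16.   89.9  75.1]
 [ 34.5  92.3  74.8]
 [109.3  90.1  74.7]
 [-30.7  91.3  74.5]]
```

```bash
R8(){ :; }; python3 -m jog '[{"x":0.6,"y":-1,"wz":0.34},{"x":0.6,"y":-1,"wz":0.34},{"x":0.6,"y":-1,"wz":0.34},{"x":0.6,"y":-1,"wz":0.34},{"x":0.6,"y":-1,"wz":0.34},{"x":0.6,"y":-1,"wz":0.34},{"x":0.6,"y":-1,"wz":0.34},{"x":0.6,"y":-1,"wz":0.34}]' 0 20
python3 -m jog '[{"x":0.6,"y":-1,"wz":0.342},{"x":0.6,"y":-1,"wz":0.342},{"x":0.6,"y":-1,"wz":0.342},{"x":0.6,"y":-1,"wz":0.342},{"x":0.6,"y":-1,"wz":0.342},{"x":0.6,"y":-1,"wz":0.342},{"x":0.6,"y":-1,"wz":0.342},{"x":0.6,"y":-1,"wz":0.342}]'
python3 -m jog '[{"x":0.6,"y":-1},{"x":0.6,"y":-1},{"x":0.6,"y":-1},{"x":0.6,"y":-1},{"x":0.6,"y":-1},{"x":0.6,"y":-1},{"x":0.6,"y":-1},{"x":0.6,"y":-1}]'
python3 -c "
from h import *
s=readout.observe();print(s['t'],s['joints'],s['tcp_pos'],s['orientation'],s['finger_gap'])"
```

```text
0.1 [ 1.52158917e+00  3.85492653e-01  6.76506171e-03 -3.94187349e-04
 -1.19397657e+00 -2.58606863e-01] [0.18917938 0.59508641 0.19983023] [[ 9.52954115e-01 -3.03114242e-01 -4.59927319e-04]
 [-3.03114561e-01 -9.52952255e-01 -1.88747147e-03]
 [ 1.33830706e-04  1.93808437e-03 -9.99998113e-01]] 1.0017511226232598invalid input
invalid input
invalid input
```

The calls were refused. Probably all six keys are required in each row, so I'll try that.

```bash
python3 -m jog '[{"x":0.6,"y":-1,"z":0,"wx":0,"wy":0,"wz":0.34},{"x":0.6,"y":-1,"z":0,"wx":0,"wy":0,"wz":0.34},{"x":0.6,"y":-1,"z":0,"wx":0,"wy":0,"wz":0.34},{"x":0.6,"y":-1,"z":0,"wx":0,"wy":0,"wz":0.34},{"x":0.6,"y":-1,"z":0,"wx":0,"wy":0,"wz":0.34},{"x":0.6,"y":-1,"z":0,"wx":0,"wy":0,"wz":0.34},{"x":0.6,"y":-1,"z":0,"wx":0,"wy":0,"wz":0.34},{"x":0.6,"y":-1,"z":0,"wx":0,"wy":0,"wz":0.34}]' 0 20
```

```text
t: 0.77
tcp_pos: [0.3099, 0.3943, 0.2009]
orientation: [[0.999, -0.043, -0.0], [-0.043, -0.999, 0.0], [-0.0, -0.0, -1.0]]
contact_force: [0.3, 0.0, 0.3]
finger_gap: 0.004
finger_force: 0.0
```

```bash
python3 -m jog '[{"x":0.6,"y":-1,"z":0,"wx":0,"wy":0,"wz":0.34},{"x":0.6,"y":-1,"z":0,"wx":0,"wy":0,"wz":0.34},{"x":0.6,"y":-1,"z":0,"wx":0,"wy":0,"wz":0.34},{"x":0.6,"y":-1,"z":0,"wx":0,"wy":0,"wz":0.34},{"x":0.6,"y":-1,"z":0,"wx":0,"wy":0,"wz":0.34},{"x":0.6,"y":-1,"z":0,"wx":0,"wy":0,"wz":0.34},{"x":0.6,"y":-1,"z":0,"wx":0,"wy":0,"wz":0.34},{"x":0.6,"y":-1,"z":0,"wx":0,"wy":0,"wz":0.34}]'
python3 -m jog '[{"x":0.6,"y":-1,"z":0,"wx":0,"wy":0,"wz":0},{"x":0.6,"y":-1,"z":0,"wx":0,"wy":0,"wz":0},{"x":0.6,"y":-1,"z":0,"wx":0,"wy":0,"wz":0},{"x":0.6,"y":-1,"z":0,"wx":0,"wy":0,"wz":0},{"x":0.6,"y":-1,"z":0,"wx":0,"wy":0,"wz":0},{"x":0.6,"y":-1,"z":0,"wx":0,"wy":0,"wz":0},{"x":0.6,"y":-1,"z":0,"wx":0,"wy":0,"wz":0},{"x":0.6,"y":-1,"z":0,"wx":0,"wy":0,"wz":0}]'
python3 - <<'E'
from h import *
s=readout.observe();print(s['t'],s['joints'],s['tcp_pos'])
f=optics.grab_frame("wrist");np.save("wrist",f,allow_pickle=True);cv2.imwrite("pics/w1.png",f["pixels"][...,::-1])
E
```

```text
t: 1.43
tcp_pos: [0.4299, 0.1952, 0.2005]
orientation: [[0.975, 0.222, -0.0], [0.222, -0.975, -0.0], [-0.0, 0.0, -1.0]]
contact_force: [0.2, 0.9, 0.9]
finger_gap: -0.003
finger_force: 0.0
t: 2.1
tcp_pos: [0.5498, -0.0037, 0.1999]
orientation: [[0.975, 0.224, -0.001], [0.224, -0.975, 0.0], [-0.001, -0.0, -1.0]]
contact_force: [0.9, -0.3, -0.1]
finger_gap: 0.001
finger_force: 0.0
2.1 [ 2.87857865e-01  2.58541630e-01 -1.78547863e-01 -4.20238008e-04
 -1.13491200e+00  1.50892015e+00] [ 0.54983278 -0.00373159  0.19991454]
```

View pics/w1.png

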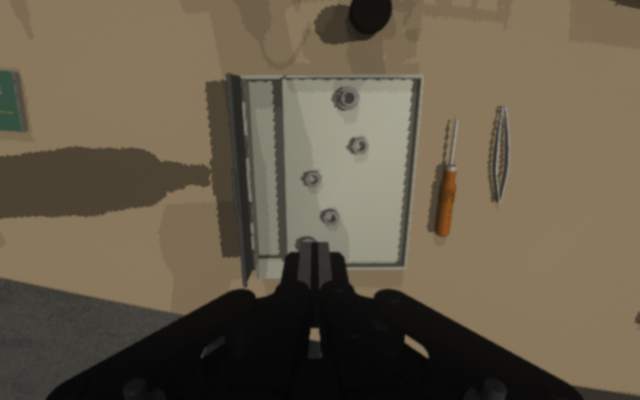

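The wrist view confirms it: the hex nuts are at (359,146), (312,179) and (330,216), and the round ones at (346,98) and (306,243), the latter behind the fingers. I'll cross-check the positions.

Run:
```python
from h import *
f=np.load("wrist.npy",allow_pickle=True).item();o=np.load("tray.npy")
ex=np.array([np.cos(o[2]),np.sin(o[2])]);ey=np.array([-ex[1],ex[0]])
g=cv2.cvtColor(f["pixels"],cv2.COLOR_RGB2HSV)
w=((g[...,1]<45)&(g[...,2]>125)).astype(np.uint8)
for u,v,h in[(346,98,33),(359,146,30),(312,179,30),(330,216,30)]:
    yy,xx=np.mgrid[v-14:v+15,u-14:u+15];mm=(w[yy,xx]==0)&((xx-u)**2+(yy-v)**2<196)
    q=[xx[mm].mean(),yy[mm].mean()];p=pix2plane(f,q,h/1000)[0,:2]*1000-o[:2]
    print(np.round(q,1),mm.sum(),"tray",(p@ex).round(1),(p@ey).round(1))
for u,v,h in[(282,100,26),(281,230,26),(284,77,36),(422,77,36),(404,268,36),(232,75,75),(243,282,75)]:
    p=pix2plane(f,[u,v],h/1000)[0,:2]*1000-o[:2];print((u,v),(p@ex).round(1),(p@ey).round(1))
```

```text
[344.7  97.7] 515 tray 89.7 -15.2
[356.6 145.3] 259 tray 40.7 -29.5
[310.5 179.2] 327 tray 3.4 20.2
[329.3 218.1] 331 tray -42.8 -1.2
(282, 100) 87.5 49.6
(281, 230) -59.3 55.4
(284, 77) 109.6 46.0
(422, 77) 109.7 -91.4
(404, 268) -104.5 -91.0
(232, 75) 109.2 88.1
(243, 282) -98.7 92.6
```

Both views agree to about 2 mm. I'll go behind the farthest hex nut and lower to 3 mm above the deck.

```bash
python3 -m jog '[{"x":0.22,"y":-0.365,"z":-0.3,"wx":0,"wy":0,"wz":0},{"x":0.22,"y":-0.365,"z":-0.3,"wx":0,"wy":0,"wz":0},{"x":0.22,"y":-0.365,"z":-0.6,"wx":0,"wy":0,"wz":0},{"x":0.22,"y":-0.365,"z":-0.75,"wx":0,"wy":0,"wz":0},{"x":0.22,"y":-0.365,"z":-0.82,"wx":0,"wy":0,"wz":0},{"x":0.22,"y":-0.365,"z":-0.855,"wx":0,"wy":0,"wz":0},{"x":0.22,"y":-0.365,"z":-0.855,"wx":0,"wy":0,"wz":0},{"x":0.22,"y":-0.365,"z":-0.855,"wx":0,"wy":0,"wz":0}]'
```

```text
t: 2.82
tcp_pos: [0.5946, -0.0759, 0.0314]
orientation: [[0.974, 0.227, 0.002], [0.227, -0.974, -0.0], [0.002, 0.001, -1.0]]
contact_force: [-0.3, -0.3, 0.8]
finger_gap: -0.0
finger_force: 0.0
```

```bash
python3 -m jog '[{"x":-0.01,"y":0.043,"z":-0.005,"wx":0,"wy":0,"wz":0},{"x":-0.02,"y":0.086,"z":-0.005,"wx":0,"wy":0,"wz":0},{"x":-0.03,"y":0.129,"z":-0.005,"wx":0,"wy":0,"wz":0},{"x":-0.04,"y":0.172,"z":-0.005,"wx":0,"wy":0,"wz":0},{"x":-0.05,"y":0.215,"z":-0.005,"wx":0,"wy":0,"wz":0},{"x":-0.06,"y":0.258,"z":-0.005,"wx":0,"wy":0,"wz":0},{"x":-0.07,"y":0.301,"z":-0.005,"wx":0,"wy":0,"wz":0},{"x":-0.08,"y":0.344,"z":-0.005,"wx":0,"wy":0,"wz":0},{"x":-0.09,"y":0.387,"z":-0.005,"wx":0,"wy":0,"wz":0},{"x":-0.1,"y":0.43,"z":-0.005,"wx":0,"wy":0,"wz":0},{"x":-0.107,"y":0.46,"z":-0.005,"wx":0,"wy":0,"wz":0},{"x":-0.114,"y":0.49,"z":-0.005,"wx":0,"wy":0,"wz":0},{"x":-0.12,"y":0.515,"z":-0.005,"wx":0,"wy":0,"wz":0},{"x":-0.12,"y":0.515,"z":-0.005,"wx":0,"wy":0,"wz":0}]'
python3 - <<'E'
from h import *
print(readout.observe()['tcp_pos'])
f=optics.grab_frame("wrist");a=f["pixels"][40:300,200:440];b=optics.grab_frame("scene")["pixels"][195:325,242:402]
a=cv2.resize(a,(360,390));b=cv2.resize(b,(430,390))
cv2.imwrite("pics/s1.png",np.hstack([a,b])[...,::-1])
E
```

```text
t: 3.98
tcp_pos: [0.5692, 0.0264, 0.0288]
orientation: [[0.974, 0.225, 0.0], [0.225, -0.974, 0.0], [0.0, -0.0, -1.0]]
contact_force: [-0.4, -0.3, -0.4]
finger_gap: -0.0
finger_force: 0.0
[0.5692015  0.02643748 0.02882666]
```

View pics/s1.png

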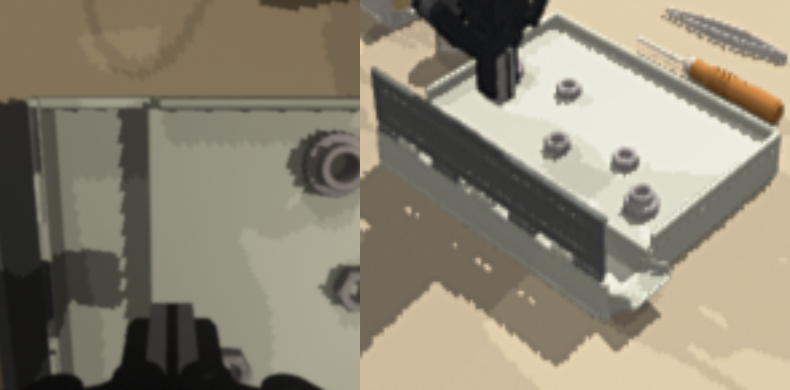

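The nut didn't move: it is still at scene crop (568,88), while the fingertip is at (500,100), farther along the tray. I need to check where the tip appears in each camera.

Run:
```python
from h import *
o=np.load("tray.npy");ex=np.array([np.cos(o[2]),np.sin(o[2])]);ey=np.array([-ex[1],ex[0]])
T=lambda p:np.round([(p[:2]*1000-o[:2])@ex,(p[:2]*1000-o[:2])@ey],1)
s=readout.observe();print("tcp tray",T(s['tcp_pos']))
S=np.load("scene.npy",allow_pickle=True).item()
for n,u,v,z in[("tip",294,228,.03),("B",319.5,225,.03),("A",315.5,243,.03),("C",341,248,.03)]:print(n,T(pix2plane(S,[u,v],z)[0]))
for n in("wrist","scene","top"):
    f=optics.grab_frame(n);np.save(n+"2",f,allow_pickle=True)
    print(n,cv2.projectPoints(np.array([s['tcp_pos']]),np.array(f['rvec'],float),np.array(f['tvec'],float),f['intrinsics'],np.array([f['k1'],0,0,0.]))[0].ravel())
    if n=="wrist":
        for u,v in[(200+350/1.5,40+288/1.5),(200+235/1.5,40+360/1.5),(200+330/1.5,40+163/1.5),(300,246),(332,246)]:print((u,v),T(pix2plane(f,[u,v],.03)[0]))
a=cv2.resize(np.load("top2.npy",allow_pickle=True).item()["pixels"][150:296,232:360],None,fx=3,fy=3)
b=cv2.resize(np.load("wrist2.npy",allow_pickle=True).item()["pixels"],(640,400))[:, 150:500]
b=cv2.copyMakeBorder(b,0,38,0,0,cv2.BORDER_CONSTANT)
cv2.imwrite("pics/s2.png",np.hstack([a,b])[...,::-1])
```

```text
tcp tray [38.7 40.3]
tip [64.5 11.4]
B [ 35.3 -30.9]
A [-0.9 18.7]
C [-46.   -2.3]
wrist [314.11129552 234.23872299]
(433.33333333333337, 232.0) [ 40.5 -29.6]
(356.66666666666663, 280.0) [ 8.5 14.2]
(420.0, 148.66666666666669) [ 89.3 -16.9]
(300, 246) [31.6 48.7]
(332, 246) [31.6 29.7]
scene [292.56006852 239.96240723]
top [272.38084092 203.25617157]
```

View pics/s2.png

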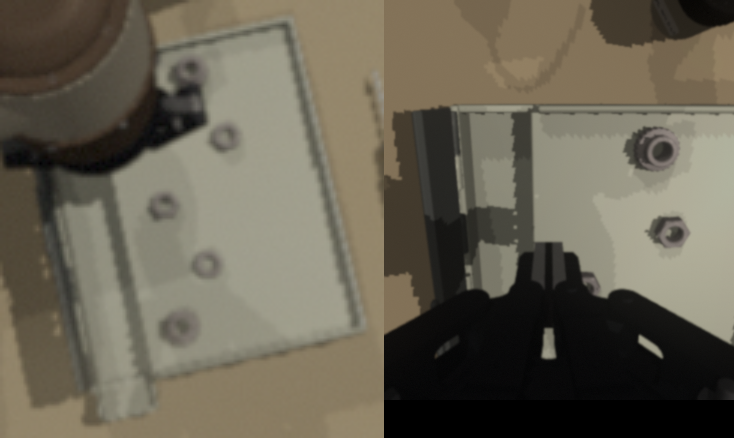

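The TCP readout is over the right line, but in the scene image the visible fingertip sits about 12 px above the projected TCP, so the fingers passed over the nut. I'll get the real tip height from depth.

Run:
```python
from h import *
f=np.load("scene2.npy",allow_pickle=True).item();o=np.load("tray.npy");ex=np.array([np.cos(o[2]),np.sin(o[2])]);ey=np.array([-ex[1],ex[0]])
R=cv2.Rodrigues(np.array(f["rvec"],float))[0]
def cloud(u0,u1,v0,v1):
    v,u=np.mgrid[v0:v1,u0:u1];uv=np.c_[u.ravel(),v.ravel()].astype(float);d=f["depth"][v0:v1,u0:u1].ravel()
    n=cv2.undistortPoints(uv[:,None],f["intrinsics"],np.array([f["k1"],0,0,0.]))[:,0]
    X=((np.c_[n,np.ones(len(n))]*d[:,None])-np.array(f["tvec"]).ravel())@R*1000
    q=np.c_[uv,(X[:,:2]-o[:2])@ex,(X[:,:2]-o[:2])@ey,X[:,2]];return q[d>0]
for v in range(210,246,3):
    q=cloud(293,294,v,v+1);print(q.round(1), f["pixels"][v,293])
print(readout.observe())
```

```text
[[293.  210.   23.7  50.9 107.1]] [23 24 26]
[[293.  213.   26.   48.9  98.8]] [33 33 34]
[[293.  216.   30.1  45.3  88.9]] [76 74 73]
[[293.  219.   28.6  47.   83.9]] [65 64 62]
[[293.  222.   31.5  44.4  74.8]] [61 60 59]
[[293.  225.   28.8  47.2  70.8]] [62 60 59]
[[293.  228.   30.7  45.7  62.5]] [73 71 70]
[[293.  231.   62.9  15.8  25.8]] [220 219 199]
[[293.  234.   55.   23.4  26.3]] [221 220 201]
[[293.  237.   47.2  31.   26.8]] [221 220 201]
[[293.  240.   42.   36.1  24.9]] [221 221 203]
[[293.  243.   34.2  43.7  25.7]] [197 197 180]
{'t': 4.2333, 'joints': array([ 3.28627214e-01,  4.72940098e-01, -3.40573672e-01,  1.31659840e-05,
       -7.57336711e-01,  1.46793512e+00]), 'dq': array([-0.00290675,  0.00049777, -0.00050509, -0.00043301,  0.00039911,
       -0.0002043 ]), 'joint_efforts': array([ 1.11536547e-01, -3.86401463e+01,  1.39363271e+01,  3.09511252e+00,
        2.65386798e-04,  7.70931479e-05]), 'tcp_pos': array([0.56935462, 0.0253071 , 0.02876966]), 'orientation': array([[ 9.74620778e-01,  2.23862317e-01, -4.83370458e-05],
       [ 2.23862315e-01, -9.74620779e-01, -2.60388053e-05],
       [-5.29393965e-05,  1.45571177e-05, -9.99999998e-01]]), 'contact_force': array([-0.58977033,  0.06809166, -0.33991186]), 'ft_torque': array([-0.03830585, -0.03083339, -0.00710774]), 'finger_force': 0.0, 'finger_gap': 0.0010083590971470598}
```

Depth puts the visible tip at z ≈ 0.059, while the reported TCP is 0.029, so the true fingertips are about 30 mm higher than the readout (xy agrees). I'll go back behind the nut, lower part way and re-measure.

```bash
python3 -m jog '[{"x":0.03,"y":-0.13,"z":0.08,"wx":0,"wy":0,"wz":0},{"x":0.075,"y":-0.3,"z":0.08,"wx":0,"wy":0,"wz":0},{"x":0.125,"y":-0.51,"z":0.08,"wx":0,"wy":0,"wz":0},{"x":0.125,"y":-0.51,"z":0.05,"wx":0,"wy":0,"wz":0},{"x":0.125,"y":-0.51,"z":0,"wx":0,"wy":0,"wz":0},{"x":0.125,"y":-0.51,"z":-0.05,"wx":0,"wy":0,"wz":0},{"x":0.125,"y":-0.51,"z":-0.07,"wx":0,"wy":0,"wz":0},{"x":0.125,"y":-0.51,"z":-0.07,"wx":0,"wy":0,"wz":0},{"x":0.125,"y":-0.51,"z":-0.07,"wx":0,"wy":0,"wz":0}]'
cat > tip.py <<'E'
from h import *
f=optics.grab_frame("scene");o=np.load("tray.npy");ex=np.array([np.cos(o[2]),np.sin(o[2])]);ey=np.array([-ex[1],ex[0]])
s=readout.observe();p=np.array(s['tcp_pos'])
R=cv2.Rodrigues(np.array(f["rvec"],float))[0]
v,u=np.mgrid[170:300,240:420];uv=np.c_[u.ravel(),v.ravel()].astype(float);d=f["depth"][170:300,240:420].ravel()
n=cv2.undistortPoints(uv[:,None],f["intrinsics"],np.array([f["k1"],0,0,0.]))[:,0]
X=((np.c_[n,np.ones(len(n))]*d[:,None])-np.array(f["tvec"]).ravel())@R*1000
dark=f["pixels"][170:300,240:420].max(-1).ravel()<110
q=np.c_[uv,(X[:,:2]-o[:2])@ex,(X[:,:2]-o[:2])@ey,X[:,2]]
t=np.array([(p[:2]*1000-o[:2])@ex,(p[:2]*1000-o[:2])@ey]);print("tcp",t,p[2])
m=(d>0)&dark&(abs(q[:,2]-t[0])<25)&(abs(q[:,3]-t[1])<25)&(q[:,4]>29)
a=q[m];a=a[np.argsort(a[:,4])];print(len(a));print(a[:24:2].round(1))
E
python3 tip.py
```

```text
t: 4.98
tcp_pos: [0.594, -0.0754, 0.0143]
orientation: [[0.974, 0.226, -0.001], [0.226, -0.974, -0.0], [-0.001, -0.0, -1.0]]
contact_force: [0.4, -0.7, 0.4]
finger_gap: 0.001
finger_force: 0.0
tcp [ 40.26276582 -63.87046048] 0.014797961962214619
683
[[335.  212.   44.9 -88.1  30.2]
 [321.  222.   39.1 -39.3  31.4]
 [329.  213.   36.3 -59.8  44.5]
 [333.  212.   29.4 -64.   47.9]
 [331.  213.   28.9 -57.4  48.8]
 [335.  211.   27.6 -68.   49.2]
 [330.  212.   31.1 -56.9  50.4]
 [334.  211.   27.2 -64.5  51. ]
 [328.  212.   33.  -53.1  51.3]
 [332.  212.   26.8 -58.1  51.7]
 [333.  211.   27.6 -62.   52. ]
 [335.  210.   26.6 -66.8  52.6]]
```

```bash
python3 -m jog '[{"x":0,"y":0,"z":-0.03,"wx":0,"wy":0,"wz":0},{"x":0,"y":0,"z":-0.05,"wx":0,"wy":0,"wz":0},{"x":0,"y":0,"z":-0.065,"wx":0,"wy":0,"wz":0},{"x":0,"y":0,"z":-0.075,"wx":0,"wy":0,"wz":0},{"x":0,"y":0,"z":-0.08,"wx":0,"wy":0,"wz":0},{"x":0,"y":0,"z":-0.08,"wx":0,"wy":0,"wz":0},{"x":0,"y":0,"z":-0.08,"wx":0,"wy":0,"wz":0}]'; python3 tip.py
```

```text
t: 5.62
tcp_pos: [0.5944, -0.0765, -0.0012]
orientation: [[0.975, 0.224, 0.0], [0.224, -0.975, -0.0], [0.0, 0.0, -1.0]]
contact_force: [0.5, 0.4, 0.3]
finger_gap: 0.002
finger_force: 0.0
tcp [ 40.07072179 -64.86186482] -0.0010780020449290342
800
[[337.  213.   40.4 -89.3  29.2]
 [327.  218.   42.3 -60.7  29.4]
 [324.  224.   31.5 -40.   29.7]
 [329.  219.   35.8 -59.6  30.4]
 [325.  217.   46.1 -58.8  31.1]
 [339.  213.   34.9 -89.3  31.6]
 [330.  219.   32.7 -59.1  32. ]
 [333.  219.   26.7 -61.4  33.7]
 [335.  217.   28.  -68.9  34.3]
 [333.  218.   27.3 -62.   35.5]
 [326.  217.   39.9 -54.9  35.6]
 [331.  218.   29.6 -58.5  36.1]]
```

No contact yet, and the tip is at about 0.030. I'll sweep 1.5 mm lower.

```bash
python3 -m jog '[{"x":-0.01,"y":0.043,"z":-0.008,"wx":0,"wy":0,"wz":0},{"x":-0.02,"y":0.086,"z":-0.008,"wx":0,"wy":0,"wz":0},{"x":-0.03,"y":0.129,"z":-0.008,"wx":0,"wy":0,"wz":0},{"x":-0.04,"y":0.172,"z":-0.008,"wx":0,"wy":0,"wz":0},{"x":-0.05,"y":0.215,"z":-0.008,"wx":0,"wy":0,"wz":0},{"x":-0.06,"y":0.258,"z":-0.008,"wx":0,"wy":0,"wz":0},{"x":-0.07,"y":0.301,"z":-0.008,"wx":0,"wy":0,"wz":0},{"x":-0.08,"y":0.344,"z":-0.008,"wx":0,"wy":0,"wz":0},{"x":-0.09,"y":0.387,"z":-0.008,"wx":0,"wy":0,"wz":0},{"x":-0.1,"y":0.43,"z":-0.008,"wx":0,"wy":0,"wz":0},{"x":-0.107,"y":0.46,"z":-0.008,"wx":0,"wy":0,"wz":0},{"x":-0.114,"y":0.49,"z":-0.008,"wx":0,"wy":0,"wz":0},{"x":-0.12,"y":0.515,"z":-0.008,"wx":0,"wy":0,"wz":0},{"x":-0.125,"y":0.54,"z":-0.008,"wx":0,"wy":0,"wz":0},{"x":-0.125,"y":0.54,"z":-0.008,"wx":0,"wy":0,"wz":0}]'
cat > nuts.py <<'E'
from h import *
o=np.load("tray.npy");ex=np.array([np.cos(o[2]),np.sin(o[2])]);ey=np.array([-ex[1],ex[0]])
f=optics.grab_frame("wrist");np.save("wl",f,allow_pickle=True);P=f["pixels"];g=cv2.cvtColor(P,cv2.COLOR_RGB2GRAY)
# dark/steel blobs with a ring: compare reflectance patches at predicted positions
R=np.array(f["rvec"],float);t=np.array(f["tvec"],float)
for nm,x,y,z in[("hexB",40,-30,30),("hexA",2.7,20,30),("hexC",-43,-1,30),("rndF",88.6,-15.4,33),("rndN",-80.5,26,33)]:
    w=np.r_[o[:2]+x*ex+y*ey,z]/1000
    u=cv2.projectPoints(w[None],R,t,f["intrinsics"],np.array([f["k1"],0,0,0.]))[0].ravel()
    i,j=np.round(u[::-1]).astype(int)
    if 8<i<390 and 8<j<630: 
        a=P[i-8:i+9,j-8:j+9].astype(float);b=a.reshape(-1,3);print(nm,u.round(),"med",np.median(b,0),"std",b.std(0).mean().round(1))
    else:print(nm,"out")
print(readout.observe()["tcp_pos"])
E
python3 nuts.py
python3 - <<'E'
from h import *
a=cv2.resize(np.load("wl.npy",allow_pickle=True).item()["pixels"][60:320,170:490],(440,358));b=optics.grab_frame("scene")["pixels"][195:325,242:402]
b=cv2.resize(b,(350,358));cv2.imwrite("pics/s3.png",np.hstack([a,b])[...,::-1])
E
```

```text
t: 6.92
tcp_pos: [0.5692, 0.0324, -0.0028]
orientation: [[0.974, 0.225, 0.0], [0.225, -0.974, 0.0], [0.0, -0.0, -1.0]]
contact_force: [0.4, -0.1, -0.6]
finger_gap: -0.003
finger_force: 0.0
hexB [469. 261.] med [177. 174. 154.] std 0.6
hexA [365. 324.] med [14. 14. 14.] std 1.4
hexC out
rndF [456. 166.] med [72. 69. 63.] std 31.8
rndN out
[ 0.56926595  0.03197313 -0.00280478]
```

View pics/s3.png

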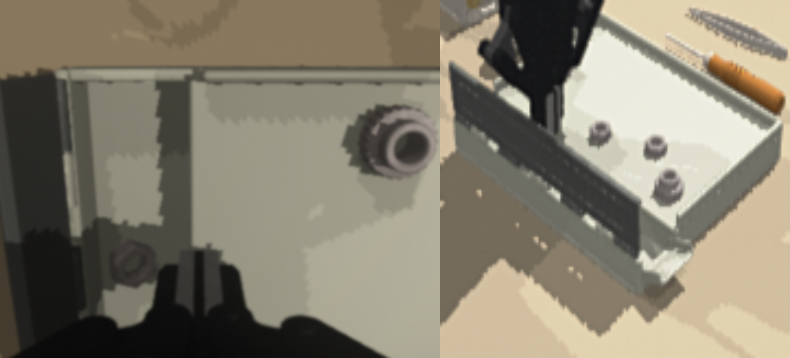

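Nut B is now in the trough (crop (130,262)), and the others haven't moved. Next is the middle hex nut.

```bash
python3 -m jog '[{"x":0,"y":0,"z":0.1,"wx":0,"wy":0,"wz":0},{"x":0,"y":0,"z":0.16,"wx":0,"wy":0,"wz":0},{"x":-0.06,"y":-0.17,"z":0.16,"wx":0,"wy":0,"wz":0},{"x":-0.113,"y":-0.337,"z":0.16,"wx":0,"wy":0,"wz":0},{"x":-0.113,"y":-0.337,"z":0.1,"wx":0,"wy":0,"wz":0},{"x":-0.113,"y":-0.337,"z":0.04,"wx":0,"wy":0,"wz":0},{"x":-0.113,"y":-0.337,"z":0.01,"wx":0,"wy":0,"wz":0},{"x":-0.113,"y":-0.337,"z":0,"wx":0,"wy":0,"wz":0},{"x":-0.113,"y":-0.337,"z":0,"wx":0,"wy":0,"wz":0},{"x":-0.121,"y":-0.3,"z":0,"wx":0,"wy":0,"wz":0},{"x":-0.13,"y":-0.263,"z":0,"wx":0,"wy":0,"wz":0},{"x":-0.139,"y":-0.226,"z":0,"wx":0,"wy":0,"wz":0},{"x":-0.147,"y":-0.19,"z":0,"wx":0,"wy":0,"wz":0},{"x":-0.155,"y":-0.154,"z":0,"wx":0,"wy":0,"wz":0},{"x":-0.163,"y":-0.12,"z":0,"wx":0,"wy":0,"wz":0},{"x":-0.169,"y":-0.095,"z":0,"wx":0,"wy":0,"wz":0},{"x":-0.175,"y":-0.07,"z":0,"wx":0,"wy":0,"wz":0},{"x":-0.181,"y":-0.045,"z":0,"wx":0,"wy":0,"wz":0},{"x":-0.181,"y":-0.045,"z":0,"wx":0,"wy":0,"wz":0}]'; python3 nuts.py
```

```text
t: 8.6
tcp_pos: [0.533, 0.0234, -0.0028]
orientation: [[0.974, 0.225, 0.0], [0.225, -0.974, 0.0], [0.0, -0.0, -1.0]]
contact_force: [0.5, 0.7, 0.2]
finger_gap: 0.001
finger_force: 0.0
hexB [480. 189.] med [175. 172. 153.] std 3.2
hexA [368. 262.] med [152. 150. 132.] std 0.7
hexC [402. 337.] med [14. 14. 14.] std 12.9
rndF [466.  75.] med [73. 71. 63.] std 37.2
rndN out
[ 0.53303371  0.02303761 -0.0027958 ]
```

Nut A has left the deck. Now the last hex nut.

```bash
python3 -m jog '[{"x":0,"y":0,"z":0.1,"wx":0,"wy":0,"wz":0},{"x":0,"y":0,"z":0.16,"wx":0,"wy":0,"wz":0},{"x":-0.06,"y":-0.2,"z":0.16,"wx":0,"wy":0,"wz":0},{"x":-0.13,"y":-0.4,"z":0.16,"wx":0,"wy":0,"wz":0},{"x":-0.13,"y":-0.45,"z":0.1,"wx":0,"wy":0,"wz":0},{"x":-0.13,"y":-0.45,"z":0.04,"wx":0,"wy":0,"wz":0},{"x":-0.13,"y":-0.45,"z":0,"wx":0,"wy":0,"wz":0},{"x":-0.13,"y":-0.45,"z":0,"wx":0,"wy":0,"wz":0},{"x":-0.139,"y":-0.41,"z":0,"wx":0,"wy":0,"wz":0},{"x":-0.148,"y":-0.37,"z":0,"wx":0,"wy":0,"wz":0},{"x":-0.158,"y":-0.33,"z":0,"wx":0,"wy":0,"wz":0},{"x":-0.167,"y":-0.29,"z":0,"wx":0,"wy":0,"wz":0},{"x":-0.176,"y":-0.25,"z":0,"wx":0,"wy":0,"wz":0},{"x":-0.185,"y":-0.21,"z":0,"wx":0,"wy":0,"wz":0},{"x":-0.194,"y":-0.17,"z":0,"wx":0,"wy":0,"wz":0},{"x":-0.203,"y":-0.135,"z":0,"wx":0,"wy":0,"wz":0},{"x":-0.211,"y":-0.1,"z":0,"wx":0,"wy":0,"wz":0},{"x":-0.217,"y":-0.075,"z":0,"wx":0,"wy":0,"wz":0},{"x":-0.223,"y":-0.05,"z":0,"wx":0,"wy":0,"wz":0},{"x":-0.223,"y":-0.05,"z":0,"wx":0,"wy":0,"wz":0}]'
python3 nuts.py
python3 - <<'E'
from h import *
a=cv2.resize(np.load("wl.npy",allow_pickle=True).item()["pixels"][0:320,170:490],(440,440));b=optics.grab_frame("scene")["pixels"][195:325,242:402]
b=cv2.resize(b,(350,440));cv2.imwrite("pics/s4.png",np.hstack([a,b])[...,::-1])
E
```

```text
t: 10.32
tcp_pos: [0.4884, 0.0134, -0.0028]
orientation: [[0.974, 0.225, 0.0], [0.225, -0.974, 0.0], [0.0, -0.0, -1.0]]
contact_force: [0.7, -0.1, -0.4]
finger_gap: 0.0
finger_force: 0.0
hexB [497.  84.] med [169. 166. 147.] std 5.3
hexA [373. 171.] med [152. 149. 131.] std 0.6
hexC [411. 261.] med [165. 163. 144.] std 0.9
rndF out
rndN [354. 329.] med [13. 12. 12.] std 1.0
[ 0.48845232  0.01298896 -0.00278472]
```

View pics/s4.png

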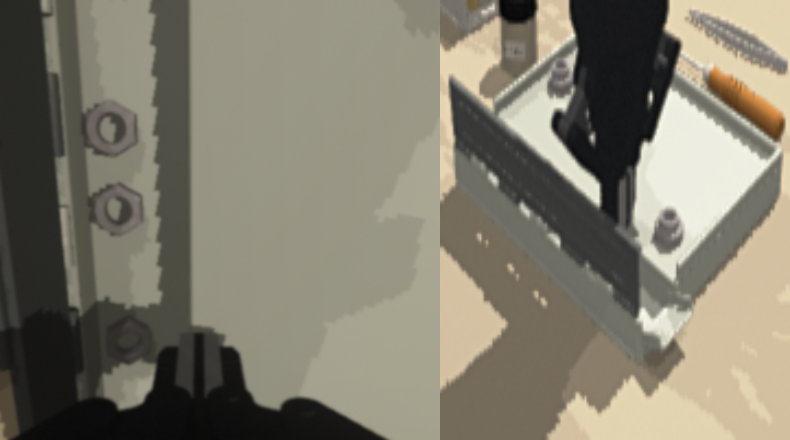

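All three hex nuts lie flat in the trough, at crop (110,128), (117,208) and (130,338), and both round nuts haven't moved. Next I'll go over the cover to its outer side.

```bash
python3 -m jog '[{"x":0,"y":0,"z":0.2,"wx":0,"wy":0,"wz":0},{"x":0,"y":0,"z":0.4,"wx":0,"wy":0,"wz":0},{"x":0,"y":0,"z":0.55,"wx":0,"wy":0,"wz":0},{"x":0,"y":0,"z":0.6,"wx":0,"wy":0,"wz":0},{"x":0.05,"y":0.2,"z":0.6,"wx":0,"wy":0,"wz":0},{"x":0.105,"y":0.4,"z":0.6,"wx":0,"wy":0,"wz":0},{"x":0.105,"y":0.505,"z":0.6,"wx":0,"wy":0,"wz":0},{"x":0.105,"y":0.505,"z":0.6,"wx":0,"wy":0,"wz":0},{"x":0.105,"y":0.505,"z":0.4,"wx":0,"wy":0,"wz":0},{"x":0.105,"y":0.505,"z":0.25,"wx":0,"wy":0,"wz":0},{"x":0.105,"y":0.505,"z":0.175,"wx":0,"wy":0,"wz":0},{"x":0.105,"y":0.505,"z":0.175,"wx":0,"wy":0,"wz":0},{"x":0.105,"y":0.505,"z":0.175,"wx":0,"wy":0,"wz":0}]'
python3 tip.py
python3 - <<'E'
from h import *
a=cv2.resize(optics.grab_frame("wrist")["pixels"],(480,300));b=optics.grab_frame("scene")["pixels"][165:325,222:402]
b=cv2.resize(b,(320,300));cv2.imwrite("pics/s5.png",np.hstack([a,b])[...,::-1])
E
```

```text
t: 11.5
tcp_pos: [0.5092, 0.1127, 0.0317]
orientation: [[0.975, 0.224, -0.002], [0.224, -0.975, -0.001], [-0.002, 0.001, -1.0]]
contact_force: [0.2, 0.4, -0.5]
finger_gap: -0.002
finger_force: 0.0
tcp [  0.87513575 139.05750101] 0.03287322947317215
1300
[[263.  259.    1.7 144.   61.5]
 [266.  260.   -5.6 143.6  63. ]
 [270.  260.  -12.2 140.5  64.8]
 [266.  259.   -5.7 143.6  65.2]
 [273.  258.  -12.3 133.8  65.3]
 [269.  260.  -11.7 142.2  65.5]
 [273.  257.  -11.5 133.1  66.6]
 [268.  260.  -12.  144.5  67. ]
 [272.  257.  -11.4 135.1  67.6]
 [267.  259.  -10.  144.9  68.2]
 [262.  258.   -2.4 149.2  68.7]
 [265.  259.   -8.1 147.6  68.8]]
```

View pics/s5.png

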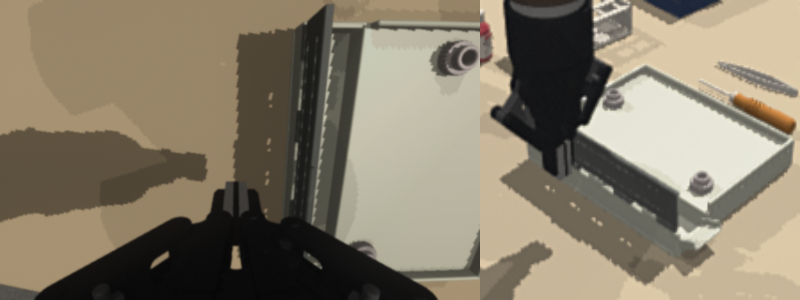

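The tip (z ≈ 0.063) is outside the upright cover. I'll push inwards and follow the closing arc down.

```bash
python3 -m jog '[{"x":0.015,"y":-0.065,"z":0,"wx":0,"wy":0,"wz":0},{"x":0.03,"y":-0.13,"z":0,"wx":0,"wy":0,"wz":0},{"x":0.038,"y":-0.165,"z":0,"wx":0,"wy":0,"wz":0},{"x":0.046,"y":-0.2,"z":0,"wx":0,"wy":0,"wz":0},{"x":0.054,"y":-0.235,"z":0,"wx":0,"wy":0,"wz":0},{"x":0.062,"y":-0.268,"z":0,"wx":0,"wy":0,"wz":0},{"x":0.067,"y":-0.288,"z":-0.005,"wx":0,"wy":0,"wz":0},{"x":0.071,"y":-0.307,"z":-0.01,"wx":0,"wy":0,"wz":0},{"x":0.075,"y":-0.324,"z":-0.025,"wx":0,"wy":0,"wz":0},{"x":0.079,"y":-0.341,"z":-0.04,"wx":0,"wy":0,"wz":0},{"x":0.082,"y":-0.353,"z":-0.057,"wx":0,"wy":0,"wz":0},{"x":0.085,"y":-0.365,"z":-0.075,"wx":0,"wy":0,"wz":0},{"x":0.087,"y":-0.373,"z":-0.097,"wx":0,"wy":0,"wz":0},{"x":0.089,"y":-0.382,"z":-0.12,"wx":0,"wy":0,"wz":0},{"x":0.09,"y":-0.387,"z":-0.135,"wx":0,"wy":0,"wz":0},{"x":0.09,"y":-0.387,"z":-0.145,"wx":0,"wy":0,"wz":0},{"x":0.09,"y":-0.387,"z":-0.145,"wx":0,"wy":0,"wz":0}]'
```

```text
t: 13.07
tcp_pos: [0.527, 0.036, 0.0025]
orientation: [[0.975, 0.224, -0.001], [0.224, -0.975, -0.0], [-0.001, 0.0, -1.0]]
contact_force: [-0.3, -0.0, 0.9]
finger_gap: -0.001
finger_force: 0.0
```

```bash
python3 -m jog '[{"x":0,"y":0,"z":-0.005,"wx":0,"wy":0,"wz":0},{"x":0,"y":0,"z":-0.01,"wx":0,"wy":0,"wz":0},{"x":0,"y":0,"z":-0.01,"wx":0,"wy":0,"wz":0}]'
```

```text
t: 13.32
tcp_pos: [0.5276, 0.0363, 0.0014]
orientation: [[0.974, 0.225, 0.0], [0.225, -0.974, 0.0], [0.0, -0.0, -1.0]]
contact_force: [0.6, 0.1, -0.5]
finger_gap: 0.0
finger_force: 0.0
```

```bash
python3 -m jog '[{"x":0,"y":0,"z":-0.005,"wx":0,"wy":0,"wz":0},{"x":0,"y":0,"z":-0.005,"wx":0,"wy":0,"wz":0},{"x":0,"y":0,"z":-0.005,"wx":0,"wy":0,"wz":0}]'; python3 -m jog '[{"x":0,"y":0,"z":-0.005,"wx":0,"wy":0,"wz":0},{"x":0,"y":0,"z":-0.005,"wx":0,"wy":0,"wz":0},{"x":0,"y":0,"z":-0.005,"wx":0,"wy":0,"wz":0}]' | grep -E "tcp|contact"
python3 - <<'E'
from h import *
f=optics.grab_frame("scene");o=np.load("tray.npy");ex=np.array([np.cos(o[2]),np.sin(o[2])]);ey=np.array([-ex[1],ex[0]])
R=cv2.Rodrigues(np.array(f["rvec"],float))[0]
v,u=np.mgrid[195:325,230:402];uv=np.c_[u.ravel(),v.ravel()].astype(float);d=f["depth"][195:325,230:402].ravel()
n=cv2.undistortPoints(uv[:,None],f["intrinsics"],np.array([f["k1"],0,0,0.]))[:,0]
X=((np.c_[n,np.ones(len(n))]*d[:,None])-np.array(f["tvec"]).ravel())@R*1000
x=(X[:,:2]-o[:2])@ex;y=(X[:,:2]-o[:2])@ey
m=(d>0)&(abs(x)<100)&(abs(x)>30)&(y>46)&(y<88)&(X[:,2]<80)
for a in range(46,88,7):
    k=m&(y>=a)&(y<a+7);print(a,k.sum(),np.median(X[k,2]).round(1))
k=m&(x<-30);print(np.polyfit(y[k],X[k,2],1))
cv2.imwrite("pics/s6.png",cv2.resize(f["pixels"][165:325,222:402],None,fx=3,fy=3)[...,::-1])
E
```

```text
t: 13.57
tcp_pos: [0.5277, 0.0363, 0.0013]
orientation: [[0.974, 0.225, 0.001], [0.225, -0.974, 0.0], [0.001, 0.0, -1.0]]
contact_force: [-2.0, 0.1, 6.8]
finger_gap: -0.0
finger_force: 3.3
tcp_pos: [0.5277, 0.0363, 0.0012]
contact_force: [-4.3, 1.5, 12.9]
46 158 30.9
53 188 31.6
60 202 31.2
67 194 31.2
74 181 31.7
81 185 31.4
[ 0.17258095 17.4199784 ]
```

View pics/s6.png

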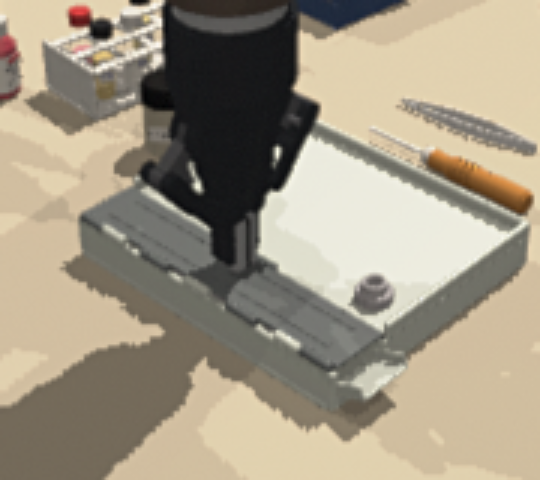

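The cover is flat, level at about 31 mm across its width, with firm contact. I'll withdraw straight up and check that it stays shut.

```bash
python3 -m jog '[{"x":0,"y":0,"z":0.05,"wx":0,"wy":0,"wz":0},{"x":0,"y":0,"z":0.2,"wx":0,"wy":0,"wz":0},{"x":0,"y":0,"z":0.4,"wx":0,"wy":0,"wz":0},{"x":0,"y":0,"z":0.6,"wx":0,"wy":0,"wz":0},{"x":0,"y":0,"z":0.6,"wx":0,"wy":0,"wz":0},{"x":0,"y":0,"z":0.6,"wx":0,"wy":0,"wz":0},{"x":0,"y":0,"z":0.6,"wx":0,"wy":0,"wz":0},{"x":0,"y":0,"z":0.6,"wx":0,"wy":0,"wz":0}]'
python3 - <<'E'
from h import *
f=optics.grab_frame("scene");o=np.load("tray.npy");ex=np.array([np.cos(o[2]),np.sin(o[2])]);ey=np.array([-ex[1],ex[0]])
R=cv2.Rodrigues(np.array(f["rvec"],float))[0]
v,u=np.mgrid[195:325,230:402];uv=np.c_[u.ravel(),v.ravel()].astype(float);d=f["depth"][195:325,230:402].ravel()
n=cv2.undistortPoints(uv[:,None],f["intrinsics"],np.array([f["k1"],0,0,0.]))[:,0]
X=((np.c_[n,np.ones(len(n))]*d[:,None])-np.array(f["tvec"]).ravel())@R*1000
x=(X[:,:2]-o[:2])@ex;y=(X[:,:2]-o[:2])@ey
k=(d>0)&(abs(x)<100)&(y>50)&(y<86)&(X[:,2]<45)&(X[:,2]>15)
print(k.sum(),np.polyfit(y[k],X[k,2],1),np.median(X[k&(y<57),2]),np.median(X[k&(y>78),2]))
E
```

```text
t: 14.53
tcp_pos: [0.5264, 0.0359, 0.118]
orientation: [[0.975, 0.224, -0.003], [0.224, -0.975, -0.001], [-0.003, -0.0, -1.0]]
contact_force: [-0.2, -0.1, -0.3]
finger_gap: -0.002
finger_force: 0.0
1343 [-3.00676445e-03  3.17297265e+01] 31.657822346230017 31.51104752544233
```

The cover's slope is 0.003 rad, so it is shut and the arm is clear.

```bash
python3 -c "
from cell import job
print(job.sign_off())"
```

```text
the job is handed in; nothing more can be done
None
```

All three hex nuts were swept into the trough and the cover is shut (about 0.003 rad by depth image). The round nuts and bystanders showed no movement in the pictures I checked, and the job was handed in at about 14.6 s; no verdict was returned.

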